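Lay a bottle on the label roller

TASK

The empty amber bottle standing on the deck of the bottle labeller is due a label: push it along the deck until its foot is against the two heel stops, then tip it over those stops and let it down gently, steadied by the fingers all the way and never dropped, until it lies on its side on the two sloping rubber rollers with its base still at the stops. Then push the open pressure arm over so that its small roller rests on the lying bottle, and leave everything clear. Only push, steady and lower with the fingers - do not squeeze, lift or carry the bottle - and leave the beaker, the small jar and the blue cap where they stand.

Things in the scene. Friction and masses are not known exactly. Their poses are not given: they have to be found in the camera images.
- labeller: Bottle labeller, grey and bare metal, 116 x 322 mm, fixed. Origin on the worktop, below the line where the bottle's foot pivots; z up, +x away from the robot, -y the way the bottle is pushed and tipped. Aluminium deck: y -4 to +152 mm, top 39 mm above the worktop, with side guides 10 mm high, 86.4 mm apart. Two aluminium cheeks, as far apart, y -55 to +51 mm, up to 125 mm, steady the bottle sideways as it tips. Worktop clear past y = -190 mm.
- heel_stop (a point): Point on the deck (39 mm up) midway between the heel stops, labeller's axes: the bottle's foot front edge pivots here. The stops: a round steel boss at each roller's end, axis along x at this height, 6 mm in radius at x = 22 to 30 mm and 12 mm in radius at x = 30 to 44 mm, either side; the round foot nests between and against them with the upright bottle's axis at y = +42 mm.
- roller_bed (a point): Where the lying bottle's middle belongs, on its axis. The bed rises 15 degrees toward -y, so the bottle ends tipped 75 degrees, mouth up a little; axes here: the labeller's, sloped with the bed (y along the bottle). The bed: two free black rubber rollers along it, 28 mm in diameter, 29 mm either side, axes 48 mm below this point; near ends 17 mm, far ends 170 mm past the heel stops.
- bottle: Empty open amber glass bottle, 84 mm in diameter, 215 mm tall, about 0.42 kg. Origin: centre of its underside; z runs along its axis to the mouth. It starts upright on the deck, 16 to 53 mm short of the heel stops.
- bottle_middle (a point): Point on the bottle's axis half-way up, 107.5 mm from the underside.
- bottle_mouth (a point): Centre of the bottle's open mouth, 215 mm from the underside. Outline: straight, 84 mm across, from the foot to 160 mm; then tapers (as felt by the fingers) to the rim of the mouth, 37 mm across; its mass lies about at the middle.
- press_arm (a joint): Hinge of the pressure arm, rad: about 1.7 at the start (standing up, leaning back to the robot's side; stop at 2.0), 1.57 upright, about 0 when parallel to the bed with its small roller on the lying bottle. The hinge line runs along the bed, 60 mm from the bottle's axis to the robot's side and 59 mm above it. Damped: pushed past upright it sinks by its own weight in a few seconds.
- press_arm_tip (a point): Free end of the pressure arm, a black plastic tab 34 mm wide along the bed, 95 mm from the hinge, centred 90 mm up the bed from the heel stops (hinge 161 mm above the worktop, 61 mm along the labeller's -y; upright tip 253 mm, 36 mm). The arm is 14 mm thick and swings over toward +x; its rubber roller, 20 mm in diameter, sits 60 mm from the hinge, on the bottle's side.
- beaker: Clear glass beaker, 52 mm across, 70 mm tall, origin at its underside, on the worktop beyond the labeller's deck. Not to be disturbed.
- standard_jar: Small jar with a white screw cap, 34 mm across, 64 mm tall, origin at its underside, on the worktop past the free (+y) end of the deck. Not to be disturbed.
- bottle_cap: Loose blue screw cap, 39 mm across, 22 mm high, origin at its underside, on the worktop to the right of the labeller. Not to be disturbed.

How it is judged:
By the outcome, as a careful person would: the job done as asked, in the order asked, and still so for the second after the job is handed in, with the robot touching nothing.
It also fails if it takes over 72 s, if anything falls off the work surface, if the arm or the gripper's body presses on something with over 40 N, if the wrist force passes 120 N, or if a joint passes its speed limit or range.

ROBOT

A 7-joint arm with a two-finger parallel gripper is mounted at the origin on a cart in front of the work surface, level with it; the furniture and walls round the work are solid. World frame = base frame: x ahead of the robot, y to its left, z up, the work surface at z = 0. Lengths are in mm, angles in rad, forces in N, time in s.
With the tool pointing down it reaches from about 400 to 875 mm from the base axis. Payload 4.4 kg.
Tool frame: the origin (TCP) lies at the very end of the fingers, on their centre line; the grasp point (between the pads) lies 19 mm behind it; z points along the fingers, y is the line along which they close (so a half turn about z gives the same grasp; the last joint's range is limited). The gripper opens to 85 mm and grips with 20 to 120 N. Pads are 22 mm wide; open, the fingers measure 114 mm over their backs; the gripper's body (76 mm by 85 mm) begins 54 mm behind the grasp point. The pads swing forward as they close: fully open they stand 13 mm farther back than shut.
Start: joints at [1.24, 0.628, 0.038, 1.517, -0.027, 0.996, -0.02], TCP at [170.143, -627.351, 231.313] pointing down, gripper open.
Joint ranges: [-3.06, 3.06], [-0.37, 2.12], [-1.25, 1.32], [0.18, 2.47], [-1.1, 4.24], [0.23, 1.98], [-2.94, 2.94]. Speed limits (rad/s): [2.57, 2.57, 3.14, 3.14, 3.14, 3.14, 3.14].

INTERFACE

Orientations are given as [roll, pitch, yaw] about the fixed x, y, z axes, in that order (R = Rz(yaw) Ry(pitch) Rx(roll)).
In Python, from cell import read_state, get_image, camera_info, finish_job gives the robot as it stands.
- The arm moves only by the tool play_rows, never from a script. Its argument "deltas" is one flat list of numbers, 7 for each row, row after row: the shift along the tool's x, y, z in mm, then the turn, a rotation vector about the tool's x, y, z in rad, then the opening, from 0 (shut) to 1 (fully open). In form: [dx, dy, dz, ax, ay, az, grip, dx, dy, dz, ax, ay, az, grip, ...]. A call has 1 to 10 rows; each row is the pose to reach, as a shift and turn from the pose commanded when the call began, along the tool's axes at that moment; what a row does not reach only later rows make up. A row lasts 1/8 s, in which the tool goes at most 62.5 mm and 10.7 degrees, less where a joint would pass 70% of its speed; a pose out of reach is approached as far as the arm can. A call with a gripper value outside its range is refused whole. The fingers move at their own pace and stop on an object; the grip force is fixed at half the most. Time passes only in rows, so rows that repeat a pose let the fingers close. It gives the time, the measured TCP pose, the force, the opening and the grip force at its end, in the units of the state.
- read_state(): the state, without advancing time (a new reading comes with each control period).
- get_image(name): name is "scene" or "top" or "wrist"; returns the picture (384x512x3 uint8, red, green, blue); there is no depth.
- camera_info(name): a dict with "fx", "fy", "cx", "cy" (pixels), "distortion" ([k1, k2, p1, p2, k3] as OpenCV has them; the pictures are not rectified), "T" (4x4, takes a point from camera to world coordinates). Camera axes: x right, y down, z forward; pixel columns grow to the right and rows downward; lengths in mm; the calibration is good to about 2 mm. A picture is of the moment at which its call begins: read the wrist's pose just before it. camera_info takes no time and is no camera call; for the wrist camera it gives the pose at the moment of the call.
- finish_job(): hands the job in; it is judged then, once.
The state is a dict: "clock": time; "qpos": joint angles; "qd": joint speeds; "tau": joint torques, N m; "eef_pos": TCP position; "tool_rot": TCP orientation; "force": force on the tool from outside, world axes, zero at the start; "torque": the same for the moment, N m; "width": finger opening in mm; "gripper_force": force on a finger pad.
Only numpy, scipy, OpenCV 4.12 (cv2) and the standard library are available. Lean on these libraries where they do the work, as an engineer would, in place of code of your own. Each camera call takes 0.05 s, during which the arm holds its last target. There are 200 camera calls.

## Working session

There is one attempt and no reset: what is moved stays moved. The work goes in short steps, Python scripts to look and compute and a tool call to move; the robot and the scene stay as the last step left them, time stands still between calls to the robot, and variables do not carry over. Pictures are saved under pics/ and viewed, at most 10 in all, crops included, and the job is handed in when it is done.

Besides the shell and the picture viewer there is one more tool, called after ">>>" in YAML: its name, and indented under it one key for each argument. play_rows: Moves the arm, as the interface text tells. Its arguments: {"type":"object","properties":{"deltas":{"type":"array"}},"required":["deltas"]}

```bash
mkdir -p pics
python3 - <<'E'
from cell import *
import cv2,numpy as np
for n in ("scene","top"):
    im=get_image(n); cv2.imwrite(f"pics/{n}0.png",cv2.resize(im[:,:,::-1],(800,600),interpolation=cv2.INTER_CUBIC))
    cv2.imwrite(f"pics/{n}raw.png",im[:,:,::-1])
    c=camera_info(n); print(n,c["fx"],c["cx"],c["cy"],c["distortion"],np.round(c["T"],3).tolist())
s=read_state();print(s)
E
```

```text
scene 359.1384167593482 255.48469995202709 188.64905951069264 [-0.03785365  0.          0.          0.          0.        ] [[-0.75, -0.333, 0.572, -17.225], [-0.662, 0.403, -0.632, 649.479], [-0.02, -0.852, -0.523, 701.925], [0.0, 0.0, 0.0, 1.0]]
top 488.61849403333844 256.2928545169099 197.49733922321843 [-0.15890845  0.          0.          0.          0.        ] [[0.009, -0.98, 0.199, 220.821], [-1.0, -0.006, 0.013, 1.142], [-0.012, -0.199, -0.98, 1736.328], [0.0, 0.0, 0.0, 1.0]]
{'clock': 0.1, 'qpos': array([ 1.24023157,  0.62923361,  0.03847736,  1.51826668, -0.02698565,
        0.99632462, -0.02000153]), 'qd': array([ 2.19328495e-04, -1.13633140e-03, -6.18871133e-04, -3.52771646e-03,
        2.92054522e-05, -6.28742806e-04, -2.46316629e-03]), 'tau': array([ 4.00772667e-03, -5.64535439e+01,  1.23083241e+00, -1.93975031e+01,
        1.12964114e-02,  5.42211128e-03,  1.48676105e-05]), 'eef_pos': array([ 169.95240324, -626.8023237 ,  230.49505857]), 'tool_rot': array([-3.13987985e+00,  4.75877941e-05,  2.64744726e-01]), 'force': array([ 0.43941088,  0.08163822, -0.20948069]), 'torque': array([ 0.03436712, -0.00037134, -0.05127688]), 'gripper_force': 0.0, 'width': 85.41992778021081}
```

View pics/scene0.png

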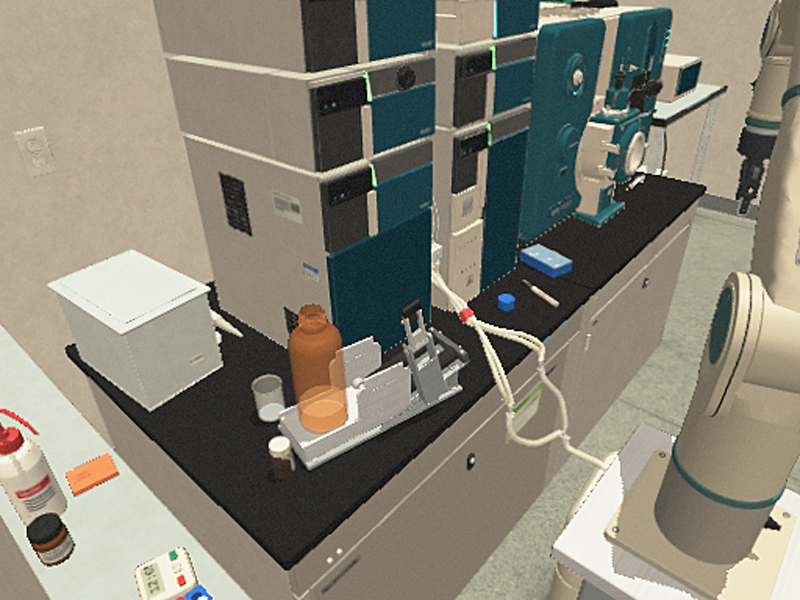

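View pics/top0.png

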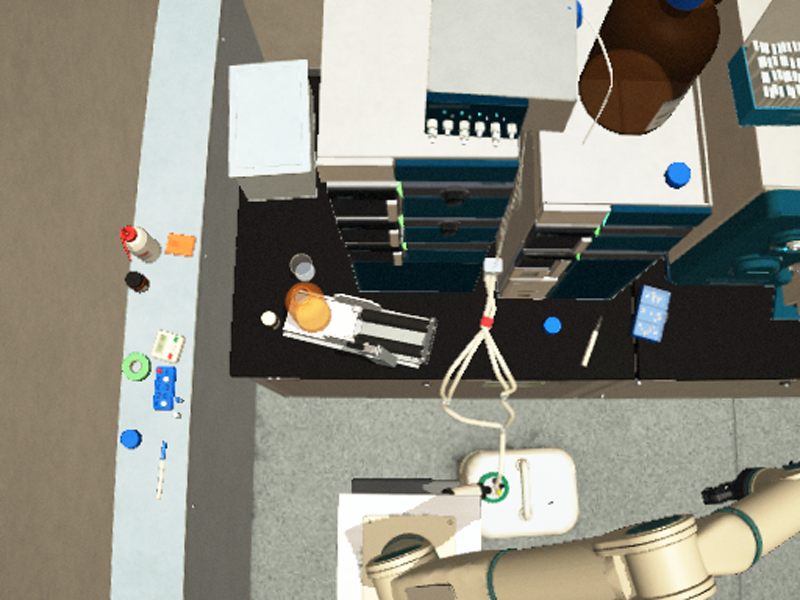

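The scene picture shows the labeller, with the bottle at about (318,370) and the pressure arm at about (420,340). In the top picture the labeller spans about (285,330) to (435,360). I'll take enlarged crops of both.

Run:
```python
import cv2
a=cv2.imread("pics/topraw.png")[150:250,160:290]; b=cv2.imread("pics/sceneraw.png")[185:310,155:305]
cv2.imwrite("pics/tc.png",cv2.resize(a,None,fx=6,fy=6,interpolation=cv2.INTER_CUBIC))
cv2.imwrite("pics/sc.png",cv2.resize(b,None,fx=4.8,fy=4.8,interpolation=cv2.INTER_CUBIC))
```

```text
(no output)
```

View pics/tc.png

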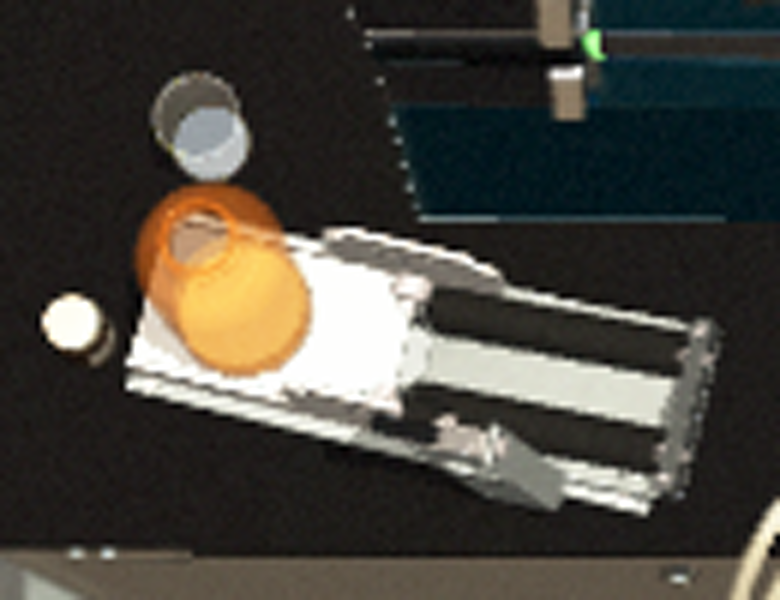

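View pics/sc.png

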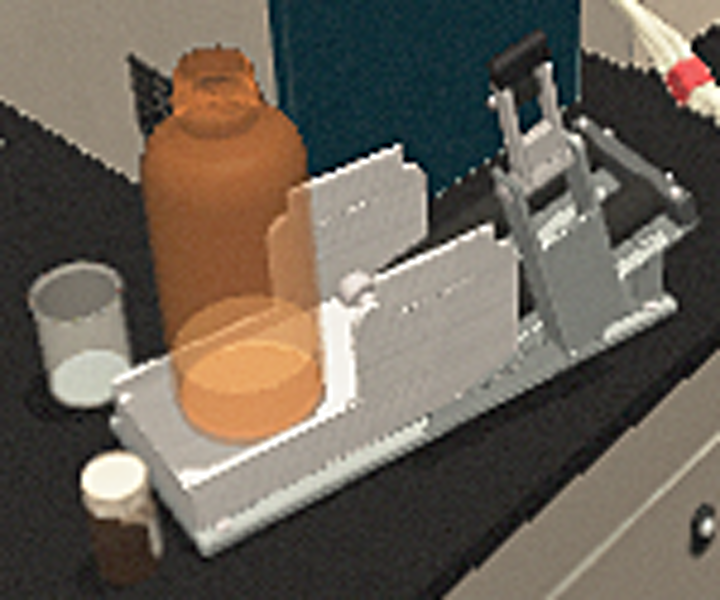

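```bash
cat > h.py <<'E'
from cell import *
import cv2,numpy as np
from scipy.optimize import least_squares
from scipy.spatial.transform import Rotation as R
C={n:camera_info(n) for n in("scene","top")}
def proj(c,P):
    T=np.linalg.inv(c["T"]);K=np.array([[c["fx"],0,c["cx"]],[0,c["fy"],c["cy"]],[0,0,1]])
    P=np.atleast_2d(P).astype(float)
    return cv2.projectPoints(P,cv2.Rodrigues(T[:3,:3])[0],T[:3,3],K,np.array(c["distortion"]))[0][:,0]
def ray(c,uv,z):
    K=np.array([[c["fx"],0,c["cx"]],[0,c["fy"],c["cy"]],[0,0,1]])
    x=cv2.undistortPoints(np.array([[uv]],float),K,np.array(c["distortion"]))[0,0]
    T=c["T"];d=T[:3,:3]@[x[0],x[1],1];o=T[:3,3];return o+d*(z-o[2])/d[2]
tp=lambda u,v:(160+u/6,150+v/6)
sp=lambda u,v:(155+u/4.8,185+v/4.8)
def lab(p,P):
    c,s=np.cos(p[2]),np.sin(p[2]);P=np.atleast_2d(P)
    return np.c_[p[0]+c*P[:,0]-s*P[:,1],p[1]+s*P[:,0]+c*P[:,1],P[:,2]]
E
python3 - <<'E'
from h import *
S=[((-45,152,49),(187,480)),((45,152,49),(118,390)),((-45,-55,125),(517,222)),((45,-55,125),(425,148)),((45,51,125),(270,205)),((-37,0,51),(350,290))][:5]
T=[((-45,152,49),(130,372)),((45,51,125),(328,232)),((45,-55,125),(503,275)),((37,0,51),(412,280))]
def res(p):
    a=[(proj(C["scene"],lab(p,P))[0]-sp(*u)) for P,u in S]+[(proj(C["top"],lab(p,P))[0]-tp(*u))*1.5 for P,u in T]
    return np.ravel(a)
r=least_squares(res,[480,250,0.2],loss='soft_l1');print(r.x,r.fun.reshape(-1,2).round(1).tolist())
p=r.x
def inv(w): 
    c,s=np.cos(p[2]),np.sin(p[2]);d=w[:2]-p[:2];return np.array([c*d[0]+s*d[1],-s*d[0]+c*d[1]])
for n,c,w,z in[("bot foot top","top",tp(243,308),39),("bot foot sc","scene",sp(248,390),39),("mouth top","top",tp(201,238),254),("mouth sc","scene",sp(213,60),254),
 ("jar","top",tp(72,322),64),("jar","scene",sp(117,474),64),("beaker","top",tp(197,113),70),("beaker sc","scene",sp(76,290),70),
 ("tip top","scene",sp(520,60),255),("cap","top",(552/1.5625,325/1.5625),22)]:
    w=ray(C[c],w,z);print(n,w.round(),inv(w).round())
E
```

```text
[ 5.22906242e+02  1.30506398e+02 -2.21833596e-01] [[1.9, -0.1], [0.1, -2.0], [0.8, -2.8], [0.5, -3.2], [-0.5, -1.0], [-0.8, -0.9], [-2.6, 0.1], [-0.8, -0.2], [-0.4, 3.0]]
bot foot top [551. 222.  39.] [ 7. 96.]
bot foot sc [549. 221.  39.] [ 6. 95.]
mouth top [546. 218. 254.] [ 4. 90.]
mouth sc [547. 219. 254.] [ 4. 92.]
jar [537. 320.  64.] [-28. 188.]
jar [533. 320.  64.] [-32. 188.]
beaker [662. 249.  70.] [110. 147.]
beaker sc [657. 251.  70.] [104. 147.]
tip top [433. 126. 255.] [-87. -24.]
cap [ 534. -323.   22.] [ 110. -440.]
```

The crops put the bottle about 52 mm short of the stops and the arm tip near lab (-80,-30,255). I'll write a move planner next, then rehearse the final lowering pose in free space on the way in.

```bash
cat > plan.py <<'E'
import sys,numpy as np
from cell import read_state
from scipy.spatial.transform import Rotation as R
L=np.array([527.8,129.4,-0.222])  # labeller x,y,yaw
def lab2w(P): c,s=np.cos(L[2]),np.sin(L[2]); return np.array([L[0]+c*P[0]-s*P[1],L[1]+s*P[0]+c*P[1],P[2]])
def w2lab(P): c,s=np.cos(L[2]),np.sin(L[2]); d=P[:2]-L[:2]; return np.array([c*d[0]+s*d[1],-s*d[0]+c*d[1],P[2]])
def rot(phi,al=0): return R.from_euler('z',L[2])*R.from_euler('x',phi)*R.from_euler('y',-al)*R.from_euler('x',np.pi)
def main(targets,cmd=None):
    s=read_state(); p=s["eef_pos"]; q=R.from_euler('xyz',s["tool_rot"])
    if cmd is not None: p,q=lab2w(cmd[:3]),rot(cmd[3])
    print("t",round(s["clock"],2),"q",s["qpos"].round(2),"F",s["force"].round(1),"w",round(s["width"],1))
    d=(R.from_euler('z',L[2]).inv()*R.from_euler('xyz',s["tool_rot"])*R.from_euler('x',np.pi).inv()).as_rotvec()
    print("lab tcp",w2lab(s["eef_pos"]).round(1),"rot",d.round(3))
    for t in targets:
        dp=q.inv().apply(lab2w(t[:3])-p); dr=(q.inv()*rot(*t[3:])).as_rotvec()
        print(t,"->",dp.round(1).tolist(),dr.round(3).tolist())
if __name__=="__main__": main([eval(a) for a in sys.argv[1:]])
E
python3 plan.py "(0,-350,300,0)" "(0,-230,250,1.0)"
```

```text
t 0.1 q [ 1.24  0.63  0.04  1.52 -0.03  1.   -0.02] F [ 0.4  0.1 -0.2] w 85.4
lab tcp [-182.6 -816.4  230.5] rot [0.002 0.    0.487]
(0, -350, 300, 0) -> [379.5, -327.0, -69.0] [-0.002, 0.0, 0.487]
(0, -230, 250, 1.0) -> [435.7, -433.0, -18.8] [0.978, 0.244, 0.445]
```

>>> play_rows:
  deltas: [200,-160,-60,0,0,0.25,0,380,-327,-69,0,0,0.487,0,380,-327,-69,0,0,0.487,0,380,-327,-69,0,0,0.487,0,380,-327,-69,0,0,0.487,0,380,-327,-69,0,0,0.487,0,380,-327,-69,0,0,0.487,0,380,-327,-69,0,0,0.487,0,380,-327,-69,0,0,0.487,0,380,-327,-69,0,0,0.487,0]

```text
clock: 1.35
eef_pos: [451.1, -212.2, 300.1]
tool_rot: [3.141, 0.001, -0.221]
force: [-0.2, -0.6, 0.8]
width: -0.1
gripper_force: 0.0
```

```bash
python3 plan.py "(0,-230,250,1.0)"
```

```text
t 1.35 q [ 0.3   0.33  0.11  1.84 -0.04  0.97 -1.36] F [-0.2 -0.6  0.8] w -0.1
lab tcp [   0.4 -350.1  300.1] rot [-0.     0.001  0.001]
(0, -230, 250, 1.0) -> [-0.2, -120.1, 50.0] [1.0, 0.001, 0.0]
```

>>> play_rows:
  deltas: [0,-60,25,0.18,0,0,0,0,-120,50,0.36,0,0,0,0,-120,50,0.54,0,0,0,0,-120,50,0.72,0,0,0,0,-120,50,0.9,0,0,0,0,-120,50,1.0,0,0,0,0,-120,50,1.0,0,0,0,0,-120,50,1.0,0,0,0]

```text
clock: 2.35
eef_pos: [477.6, -95.7, 250.5]
tool_rot: [-2.143, -0.0, -0.223]
force: [0.2, 0.0, -0.0]
width: -0.3
gripper_force: 0.0
```

```bash
python3 plan.py "(0,-230,250,0)" "(0,130,380,-0.5)" "(0,200,380,-0.7)"
```

```text
t 2.35 q [ 0.86  0.71 -0.24  1.88 -0.79  1.21 -0.62] F [ 0.2  0.  -0. ] w -0.3
lab tcp [   0.6 -230.6  250.5] rot [ 0.998 -0.001 -0.001]
(0, -230, 250, 0) -> [-0.6, 0.1, 0.8] [-0.998, -0.001, -0.001]
(0, 130, 380, -0.5) -> [-0.9, -304.2, 233.0] [-1.498, -0.001, -0.001]
(0, 200, 380, -0.7) -> [-1.0, -342.1, 291.8] [-1.698, -0.001, -0.001]
```

>>> play_rows:
  deltas: [0,-50,40,-0.18,0,0,0,0,-100,80,-0.36,0,0,0,0,-150,120,-0.54,0,0,0,0,-200,160,-0.72,0,0,0,0,-250,195,-0.9,0,0,0,0,-304,233,-1.08,0,0,0,0,-342,292,-1.26,0,0,0,0,-342,292,-1.44,0,0,0,0,-342,292,-1.62,0,0,0,0,-342,292,-1.7,0,0,0]

```text
clock: 3.6
eef_pos: [572.3, 325.7, 372.9]
tool_rot: [2.551, 0.018, -0.22]
force: [1.8, -2.1, -2.7]
width: -0.2
gripper_force: 0.0
```

```bash
python3 plan.py "(0,200,380,-0.7)" "(0,200,200,-0.7)" "(0,172,105,-0.7)"
```

```text
t 3.6 q [-0.84  0.88  0.32  0.81  0.15  1.92 -2.33] F [ 1.8 -2.1 -2.7] w -0.2
lab tcp [1.000e-01 2.013e+02 3.729e+02] rot [-0.591  0.017  0.007]
(0, 200, 380, -0.7) -> [-0.3, 5.1, -5.2] [-0.109, 0.013, 0.012]
(0, 200, 200, -0.7) -> [2.9, -95.2, 144.2] [-0.109, 0.013, 0.012]
(0, 172, 105, -0.7) -> [4.6, -124.9, 238.7] [-0.109, 0.013, 0.012]
```

Run:
```python
from plan import *
main([(0,200,220,-0.55)],cmd=(0,200,380,-0.7)); main([(0,200,220,-0.55)])
```

```text
t 3.6 q [-0.84  0.88  0.32  0.81  0.15  1.92 -2.33] F [ 1.8 -2.1 -2.7] w -0.2
lab tcp [1.000e-01 2.013e+02 3.729e+02] rot [-0.591  0.017  0.007]
(0, 200, 220, -0.55) -> [0.0, -103.1, 122.4] [0.15, 0.0, -0.0]
t 3.6 q [-0.84  0.88  0.32  0.81  0.15  1.92 -2.33] F [ 1.8 -2.1 -2.7] w -0.2
lab tcp [1.000e-01 2.013e+02 3.729e+02] rot [-0.591  0.017  0.007]
(0, 200, 220, -0.55) -> [2.6, -84.1, 127.6] [0.041, 0.014, 0.011]
```

>>> play_rows:
  deltas: [0,-25,30,0.05,0,0,0,0,-50,60,0.08,0,0,0,0,-75,90,0.1,0,0,0,0,-94,125,0.1,0,0,0,0,-94,125,0.1,0,0,0]

```text
clock: 4.22
eef_pos: [572.9, 327.1, 217.1]
tool_rot: [2.646, 0.016, -0.23]
force: [0.2, 0.3, 0.9]
width: 0.1
gripper_force: 0.0
```

```bash
python3 plan.py "(0,200,220,-0.55)" "(0,172,108,-0.55)" "(0,155,108,-0.55)"
```

```text
t 4.22 q [-0.83  0.92  0.28  1.11  0.09  1.53 -2.43] F [0.2 0.3 0.9] w 0.1
lab tcp [  0.4 202.8 217.1] rot [-0.496  0.017 -0.004]
(0, 200, 220, -0.55) -> [-0.5, 3.9, -1.2] [-0.054, 0.018, 0.0]
(0, 172, 108, -0.55) -> [1.5, -24.8, 110.6] [-0.054, 0.018, 0.0]
(0, 155, 108, -0.55) -> [1.7, -9.8, 118.7] [-0.054, 0.018, 0.0]
```

>>> play_rows:
  deltas: [0,-8,37,-0.02,0,0,0,0,-16,74,-0.04,0.01,0,0,1,-25,110,-0.05,0.02,0,0,1,-25,110,-0.05,0.02,0,0]

```text
clock: 4.72
eef_pos: [567.0, 297.9, 109.7]
tool_rot: [2.597, -0.004, -0.221]
force: [0.3, -0.2, 0.6]
width: 0.2
gripper_force: 0.0
```

Run:
```python
from plan import *
main([(0,150,108,-0.55),(0,140,108,-0.55),(0,100,108,-0.55)])
from cell import get_image
import cv2
im=get_image("scene"); cv2.imwrite("pics/s1.png",cv2.resize(im[140:310,120:320,::-1],(800,600)))
```

```text
t 4.72 q [-0.84  1.01  0.29  1.25  0.11  1.32 -2.47] F [ 0.3 -0.2  0.6] w 0.2
lab tcp [  1.1 173.  109.7] rot [-0.544 -0.004 -0.   ]
(0, 150, 108, -0.55) -> [-1.2, 18.8, 13.4] [-0.006, -0.003, -0.001]
(0, 140, 108, -0.55) -> [-1.2, 27.4, 18.5] [-0.006, -0.003, -0.001]
(0, 100, 108, -0.55) -> [-1.2, 61.6, 39.3] [-0.006, -0.003, -0.001]
```

View pics/s1.png

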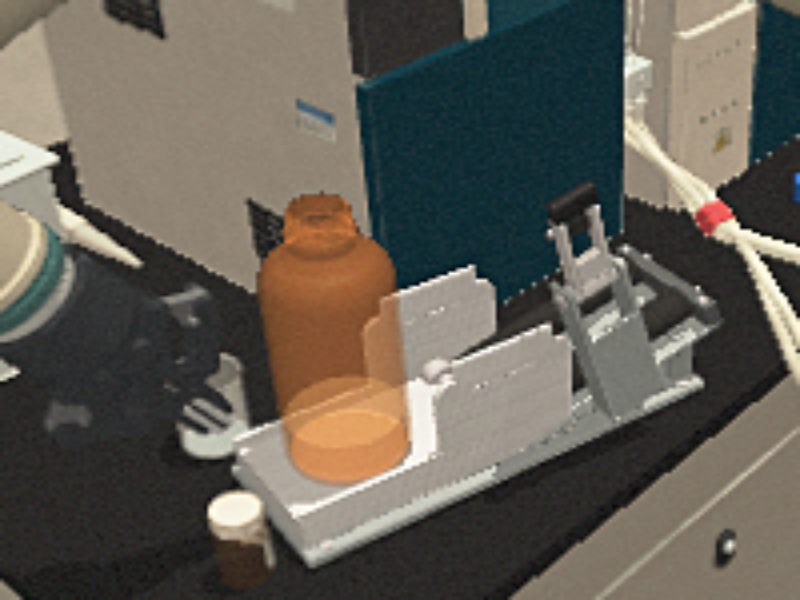

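>>> play_rows:
  deltas: [-1,10,7,0,0,0,0,-1,19,13,0,0,0,0,-1,23,16,0,0,0,0,-1,27,18,0,0,0,0,-1,32,21,0,0,0,0,-1,36,24,0,0,0,0,-1,40,26,0,0,0,0,-1,45,29,0,0,0,0,-1,49,32,0,0,0,0,-1,53,34,0,0,0,0]

```text
clock: 6.02
eef_pos: [553.2, 236.0, 107.7]
tool_rot: [2.599, -0.005, -0.222]
force: [2.4, 4.5, 3.7]
width: -0.3
gripper_force: 2.3
```

Run:
```python
from plan import *
main([(0,100,108,-0.55),(0,90,108,-0.55)])
from cell import get_image
import cv2
im=get_image("scene"); cv2.imwrite("pics/s2.png",cv2.resize(im[140:310,120:320,::-1],(800,600)))
```

```text
t 6.03 q [-0.8   0.95  0.3   1.42  0.14  1.2  -2.45] F [2.4 4.5 3.7] w -0.3
lab tcp [  1.3 109.6 107.7] rot [-0.543 -0.005 -0.002]
(0, 100, 108, -0.55) -> [-1.3, 8.4, 4.7] [-0.007, -0.004, -0.003]
(0, 90, 108, -0.55) -> [-1.3, 17.0, 9.9] [-0.007, -0.004, -0.003]
```

View pics/s2.png

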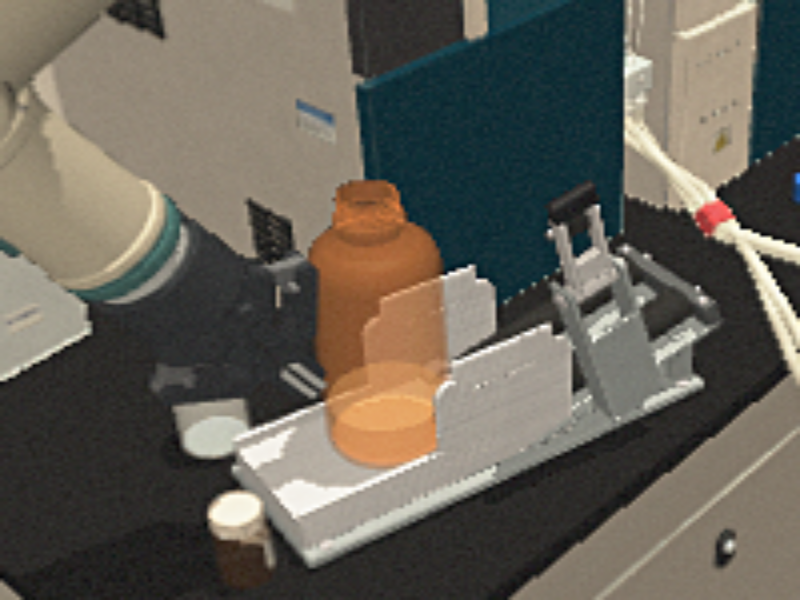

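The bottle is upright and sliding, with its foot at about (385,430) and roughly 14 mm still to go. I'll continue slowly.

>>> play_rows:
  deltas: [-1,3,2,0,0,0,0,-1,5,3,0,0,0,0,-1,7,4,0,0,0,0,-1,8,5,0,0,0,0]

```text
clock: 6.58
eef_pos: [550.8, 227.6, 107.8]
tool_rot: [2.599, -0.006, -0.222]
force: [3.0, 4.0, 4.0]
width: 0.0
gripper_force: 2.8
```

```bash
python3 plan.py "(0,96,108,-0.55)" "(0,90,108,-0.55)"
```

```text
t 6.58 q [-0.8   0.94  0.31  1.45  0.14  1.18 -2.44] F [3. 4. 4.] w 0.0
lab tcp [  0.8 100.8 107.8] rot [-0.542 -0.006 -0.001]
(0, 96, 108, -0.55) -> [-0.8, 4.2, 2.3] [-0.008, -0.005, -0.003]
(0, 90, 108, -0.55) -> [-0.8, 9.4, 5.4] [-0.008, -0.005, -0.003]
```

Same force, so it is still sliding. Next come 2 mm steps.

>>> play_rows:
  deltas: [0,2,1,0,0,0,0,0,3.5,2,0,0,0,0,0,5,3,0,0,0,0]

```text
clock: 6.95
eef_pos: [550.5, 222.8, 108.2]
tool_rot: [2.602, -0.008, -0.221]
force: [4.3, 7.1, 5.2]
width: -0.2
gripper_force: 3.8
```

```bash
python3 plan.py "(0,96,108,-0.55)" "(0,90,108,-0.55)"
```

```text
t 6.95 q [-0.8   0.93  0.31  1.46  0.15  1.17 -2.44] F [4.3 7.1 5.2] w -0.2
lab tcp [  1.6  96.1 108.2] rot [-0.54  -0.008 -0.001]
(0, 96, 108, -0.55) -> [-1.6, 0.0, 0.3] [-0.01, -0.008, -0.003]
(0, 90, 108, -0.55) -> [-1.6, 5.2, 3.3] [-0.01, -0.008, -0.003]
```

>>> play_rows:
  deltas: [0,1,0.5,0,0,0,0,0,1.5,1,0,0,0,0,0,1.5,1,0,0,0,0]

```text
clock: 7.32
eef_pos: [550.5, 221.1, 108.3]
tool_rot: [2.602, -0.009, -0.22]
force: [4.0, 7.4, 5.7]
width: -0.1
gripper_force: 3.7
```

Run:
```python
from plan import *
main([(0,130,125,-0.55),(0,200,300,-0.55)])
from cell import get_image
import cv2
im=get_image("scene"); cv2.imwrite("pics/s3.png",cv2.resize(im[160:288,160:320,::-1],(800,600)))
cv2.imwrite("pics/s3raw.png",im[:,:,::-1]);cv2.imwrite("pics/t3raw.png",get_image("top")[:,:,::-1])
```

```text
t 7.33 q [-0.8   0.93  0.31  1.46  0.15  1.16 -2.44] F [4.  7.4 5.7] w -0.1
lab tcp [  2.   94.5 108.3] rot [-0.54  -0.009 -0.001]
(0, 130, 125, -0.55) -> [-1.8, -21.9, -32.6] [-0.01, -0.008, -0.003]
(0, 200, 300, -0.55) -> [-0.1, 8.0, -218.7] [-0.01, -0.008, -0.003]
```

View pics/s3.png

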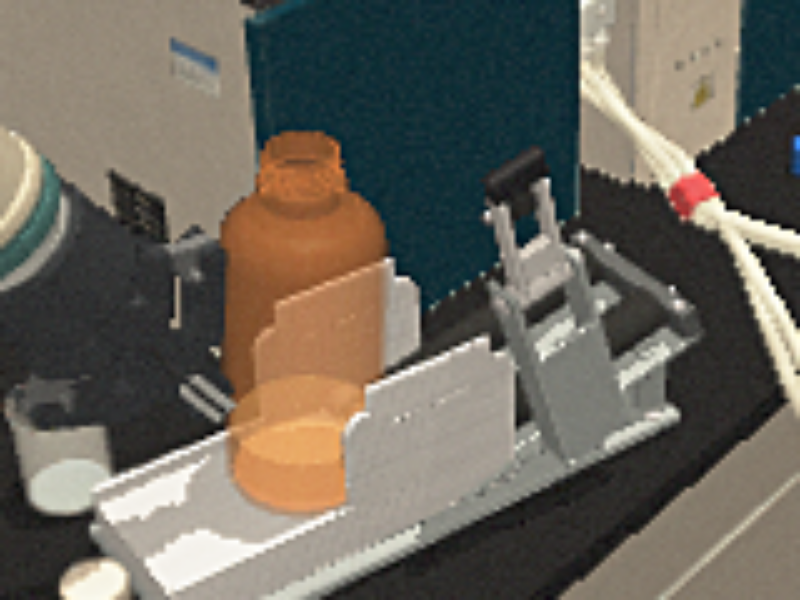

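Run:
```python
from h import *
from plan import w2lab
for n,u in(("old",(199.4,197.5)),("new",(220.4,191.4))): print(n,w2lab(ray(C["scene"],u,254)))
for y in (40,45,50,55): print(y,proj(C["scene"],lab([527.8,129.4,-.222],(0,y,254))))
```

```text
old [ -0.94985528  92.05039014 254.        ]
new [ -7.79254876  39.61113478 254.        ]
40 [[218.56862045 190.08142759]]
45 [[216.75755743 190.75856614]]
50 [[214.93627777 191.4395521 ]]
55 [[213.10470709 192.12441375]]
```

Mouth displacement is about 52 mm, putting the bottle axis at y≈40, and the force has risen, so the foot is at the stops. I'll retreat and go above the mouth.

>>> play_rows:
  deltas: [0,-5,-8,0,0,0,0,0,-14,-20,0,0,0,0,-1,-22,-33,0,0,0,0,-1,-15,-85,0,0,0,0,-1,-8,-140,0,0,0,0,0,0,-200,0,0,0,0,0,8,-240,0,0,0,0.3,0,8,-260,0.1,0,0,1,0,8,-260,0.1,0,0,1]

```text
clock: 8.55
eef_pos: [576.3, 344.3, 337.5]
tool_rot: [2.701, -0.009, -0.223]
force: [0.0, -0.1, 1.0]
width: 54.6
gripper_force: 0.0
```

```bash
python3 plan.py "(0,120,340,-0.3)" "(0,42,310,0)"
```

```text
t 8.55 q [-0.83  0.82  0.3   0.95  0.09  1.71 -2.39] F [ 0.  -0.1  1. ] w 54.6
lab tcp [  0.  220.3 337.5] rot [-0.44  -0.008 -0.003]
(0, 120, 340, -0.3) -> [0.1, 91.8, 40.4] [0.14, -0.008, -0.004]
(0, 42, 310, 0) -> [-0.1, 149.6, 100.8] [0.44, -0.008, -0.003]
```

>>> play_rows:
  deltas: [0,50,20,0.1,0,0,1,0,100,40,0.2,0,0,1,0,140,60,0.3,0,0,1,0,162,74,0.44,0,0,1,0,162,74,0.44,-0.008,0,1,0,162,74,0.44,-0.008,0,1]

```text
clock: 9.3
eef_pos: [535.8, 171.2, 336.0]
tool_rot: [3.137, 0.005, -0.224]
force: [-0.1, 0.7, 0.1]
width: 85.3
gripper_force: 0.0
```

Run:
```python
from plan import *
main([(0,42,265,0),(0,42,219,0)])
from cell import get_image
import cv2
im=get_image("wrist"); cv2.imwrite("pics/w4.png",im[:,:,::-1])
```

```text
t 9.3 q [-0.51  0.41  0.23  1.62 -0.1   1.13 -2.06] F [-0.1  0.7  0.1] w 85.3
lab tcp [ -1.4  42.6 336. ] rot [-0.004  0.005 -0.002]
(0, 42, 265, 0) -> [1.8, 0.3, 71.0] [0.004, 0.005, -0.002]
(0, 42, 219, 0) -> [2.0, 0.1, 117.0] [0.004, 0.005, -0.002]
```

View pics/w4.png

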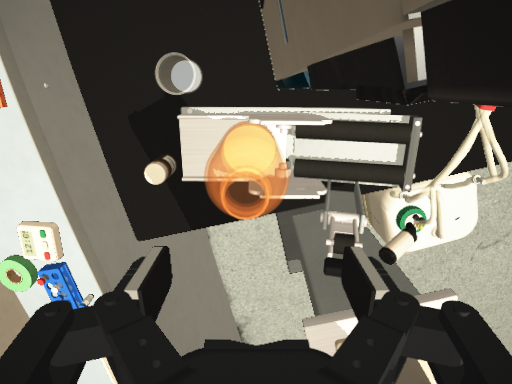

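The wrist view shows the mouth ring at about (247,195), the heel boss at (286,128) and the press arm tab at (342,245). I'll locate those.

Run:
```python
from h import *
from plan import w2lab,L,lab2w
c=camera_info("wrist");T=np.array(c["T"]);print(T.round(2).tolist())
print("mouth",w2lab(ray(c,(247,195),254)));print("foot",w2lab(ray(c,(250,147),39)))
print("bed end",w2lab(ray(c,(420,115),70)),w2lab(ray(c,(410,190),70)))
print("deck end",w2lab(ray(c,(181,116),49)),w2lab(ray(c,(183,182),49)))
print("tab",w2lab(ray(c,(342,250),253)))
```

```text
[[-0.22, -0.92, -0.31, 614.29], [-0.98, 0.21, 0.06, 155.23], [0.01, 0.32, -0.95, 478.86], [0.0, 0.0, 0.0, 1.0]]
mouth [ -0.75877622  50.33239956 254.        ]
foot [-1.6237494  51.06315384 39.        ]
bed end [  49.39110886 -181.18473168   70.        ] [ -58.4243384  -183.82794857   70.        ]
deck end [ 44.49855988 147.58879536  49.        ] [-52.41379883 151.75835043  49.        ]
tab [-51.37729357 -30.74428602 253.        ]
```

Run:
```python
from h import *
from plan import lab2w
c=camera_info("wrist")
im=cv2.imread("pics/w4.png")
x0,y0,k=195,90,5.5
cr=cv2.resize(im[y0:y0+109,x0:x0+145],None,fx=k,fy=k,interpolation=cv2.INTER_CUBIC)
def dr(P,col):
    u=proj(c,np.array([lab2w(np.array(p,float)) for p in P])); u=((u-[x0-.5,y0-.5])*k).astype(int); cv2.polylines(cr,[u.reshape(-1,1,2)],False,col,1)
a=np.linspace(0,2*np.pi,60)
dr([(42*np.cos(t),42+42*np.sin(t),39) for t in a],(0,255,0))
dr([(18.5*np.cos(t),42+18.5*np.sin(t),254) for t in a],(0,255,0))
for s in(1,-1): dr([(s*30,12,39),(s*30,-12,39),(s*44,-12,39),(s*44,12,39),(s*30,12,39)],(255,0,255)); dr([(s*43.2,51,125),(s*43.2,-55,125)],(255,255,0)); dr([(s*43.2,152,49),(s*43.2,51,49)],(255,255,0))
cv2.imwrite("pics/w4c.png",cr);print(cr.shape)
```

```text
(600, 798, 3)
```

View pics/w4c.png

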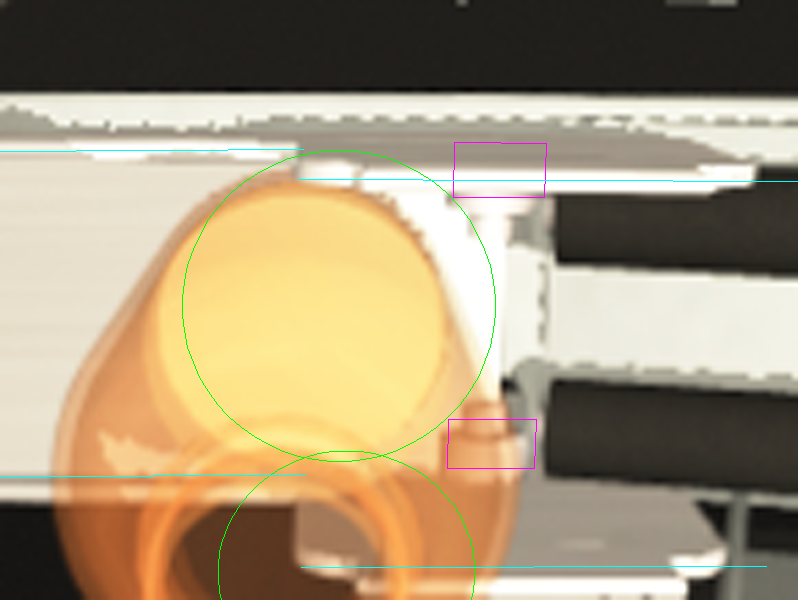

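The overlay shows the labeller pose is off by about (-4.5, +2.5) mm, and the bottle is still about 8 mm short of the bosses. I'll correct the model and push again, centred.

```bash
sed -i 's/527.8,129.4,-0.222/524.0,132.8,-0.222/' plan.py; python3 plan.py "(0,140,345,-0.4)" "(0,140,180,-0.55)" "(0,140,105,-0.55)" "(0,100,105,-0.55)"
```

```text
t 9.35 q [-0.51  0.41  0.23  1.62 -0.1   1.13 -2.06] F [0.7 1.  0.1] w 85.3
lab tcp [  2.9  41.2 335.9] rot [-0.004  0.005  0.   ]
(0, 140, 345, -0.4) -> [-3.0, -98.8, -9.5] [-0.396, 0.004, 0.001]
(0, 140, 180, -0.55) -> [-2.2, -99.5, 155.5] [-0.546, 0.004, 0.002]
(0, 140, 105, -0.55) -> [-1.9, -99.8, 230.5] [-0.546, 0.004, 0.002]
(0, 100, 105, -0.55) -> [-1.9, -59.8, 230.7] [-0.546, 0.004, 0.002]
```

>>> play_rows:
  deltas: [-1,-50,-10,-0.15,0,0,0,-2,-99,-10,-0.3,0,0,0,-3,-110,-10,-0.45,0,0,0,-3,-110,50,-0.55,0,0,0,-2,-100,110,-0.55,0,0,0,-2,-100,170,-0.55,0,0,0,-2,-100,230,-0.55,0,0,0,-2,-75,230,-0.55,0,0,0,-2,-60,230,-0.55,0,0,0]

```text
clock: 10.48
eef_pos: [545.3, 229.9, 103.7]
tool_rot: [2.584, 0.006, -0.22]
force: [0.2, 1.6, 0.5]
width: -0.2
gripper_force: 0.0
```

```bash
python3 plan.py  "(0,92,105,-0.55)" "(0,84,105,-0.55)"
```

```text
t 10.47 q [-0.8   0.95  0.28  1.44  0.16  1.19 -2.46] F [0.2 1.6 0.5] w -0.2
lab tcp [ -0.6  99.4 103.7] rot [-0.558  0.005  0.003]
(0, 92, 105, -0.55) -> [0.6, 7.0, 2.8] [0.008, 0.004, 0.004]
(0, 84, 105, -0.55) -> [0.6, 13.8, 7.0] [0.008, 0.004, 0.004]
```

>>> play_rows:
  deltas: [0,3,1,0,0,0,0,0,5,2,0,0,0,0,0,7,3,0,0,0,0,0,9,4,0,0,0,0,0,10.5,5,0,0,0,0]

```text
clock: 11.1
eef_pos: [544.9, 219.0, 108.5]
tool_rot: [2.591, 0.001, -0.223]
force: [0.4, 5.2, 3.6]
width: 0.2
gripper_force: 2.3
```

```bash
python3 plan.py  "(0,84,105,-0.55)"
```

```text
t 11.1 q [-0.79  0.93  0.28  1.47  0.16  1.18 -2.45] F [0.4 5.2 3.6] w 0.2
lab tcp [  1.4  88.7 108.5] rot [-0.551  0.002 -0.001]
(0, 84, 105, -0.55) -> [-1.4, 2.2, 5.4] [0.001, 0.002, -0.0]
```

>>> play_rows:
  deltas: [-1,1,1.5,0,0,0,0,-1,2,3,0,0,0,0,-1,3,4,0,0,0,0]

```text
clock: 11.48
eef_pos: [542.6, 214.0, 106.2]
tool_rot: [2.589, 0.002, -0.224]
force: [1.2, 6.0, 4.9]
width: 0.1
gripper_force: 3.2
```

```bash
python3 plan.py  "(0,82,105,-0.55)"
```

```text
t 11.47 q [-0.78  0.93  0.28  1.48  0.17  1.16 -2.45] F [1.2 6.  4.9] w 0.1
lab tcp [  0.3  83.3 106.2] rot [-0.552  0.002 -0.001]
(0, 82, 105, -0.55) -> [-0.3, 0.5, 1.7] [0.002, 0.003, -0.0]
```

>>> play_rows:
  deltas: [0,1.3,1,0,0,0,0,0,2.6,2,0,0,0,0]

```text
clock: 11.72
eef_pos: [542.3, 211.1, 106.1]
tool_rot: [2.59, 0.001, -0.223]
force: [1.7, 6.0, 4.2]
width: 0.1
gripper_force: 3.2
```

>>> play_rows:
  deltas: [0,1,0.7,0,0,0,0,0,1.7,1.2,0,0,0,0]

```text
clock: 11.98
eef_pos: [541.9, 209.5, 106.1]
tool_rot: [2.591, 0.001, -0.223]
force: [1.7, 7.4, 5.9]
width: -0.1
gripper_force: 4.0
```

Run:
```python
from plan import *
main([(0,82,105,-0.55)])
from cell import get_image
import cv2
cv2.imwrite("pics/s5raw.png",get_image("scene")[:,:,::-1])
```

```text
t 11.97 q [-0.78  0.92  0.29  1.49  0.17  1.15 -2.45] F [1.7 7.4 5.9] w -0.1
lab tcp [  0.6  78.7 106.1] rot [-0.551  0.001 -0.001]
(0, 82, 105, -0.55) -> [-0.6, -3.3, -0.8] [0.001, 0.002, -0.0]
```

Run:
```python
from h import *
a=cv2.imread("pics/s3raw.png");b=cv2.imread("pics/s5raw.png")
for n,(x,y,w,h) in {"mouth":(208,184,24,22),"shoulder":(204,200,36,20),"foot":(205,250,20,20)}.items():
    t=a[y:y+h,x:x+w];m=cv2.matchTemplate(b[y-12:y+h+12,x-8:x+w+14],t,cv2.TM_CCOEFF_NORMED);_,v,_,l=cv2.minMaxLoc(m)
    i,j=l; f=lambda p:(p[0]-p[2])/(2*(p[0]-2*p[1]+p[2]))
    print(n,round(v,3),i-8+f(m[j,i-1:i+2]),j-12+f(m[j-1:j+2,i]))
from plan import lab2w
for z in(254,39):
  u=proj(C["scene"],[lab2w(np.array([0,y,z])) for y in(50,42)]);print(z,u[1]-u[0])
```

```text
mouth 0.692 4.0150495 -2.6802425
shoulder 0.755 4.0698156 -2.0444837
foot 0.845 4.0462685 -2.224098
254 [ 2.92370187 -1.09841983]
39 [ 2.55193484 -1.23973591]
```

>>> play_rows:
  deltas: [0,1,0.7,0,0,0,0,0,1.7,1.2,0,0,0,0]

```text
clock: 12.28
eef_pos: [541.4, 207.5, 106.0]
tool_rot: [2.591, 0.001, -0.223]
force: [1.6, 7.2, 6.8]
width: -0.1
gripper_force: 4.0
```

>>> play_rows:
  deltas: [0,1,0.7,0,0,0,0,0,1.7,1.2,0,0,0,0]

```text
clock: 12.52
eef_pos: [541.3, 206.1, 106.1]
tool_rot: [2.592, 0.001, -0.222]
force: [1.7, 7.8, 7.8]
width: -0.1
gripper_force: 4.4
```

Run:
```python
from plan import *
main([])
from h import *
b=get_image("scene")[:,:,::-1];cv2.imwrite("pics/s6raw.png",b);a=cv2.imread("pics/s5raw.png")
for n,(x,y,w,h) in {"mouth":(212,182,24,22),"shoulder":(208,198,36,20),"foot":(209,248,20,20)}.items():
    t=a[y:y+h,x:x+w];m=cv2.matchTemplate(b[y-8:y+h+8,x-8:x+w+8].copy(),t,cv2.TM_CCOEFF_NORMED);_,v,_,l=cv2.minMaxLoc(m)
    i,j=l; f=lambda p:(p[0]-p[2])/(2*(p[0]-2*p[1]+p[2]))
    print(n,round(v,3),i-8+f(m[j,i-1:i+2]),j-8+f(m[j-1:j+2,i]))
```

```text
t 12.53 q [-0.78  0.92  0.29  1.5   0.17  1.14 -2.45] F [1.7 7.8 7.8] w -0.1
lab tcp [  0.7  75.3 106.1] rot [-0.55   0.001 -0.   ]
mouth 0.919 3.2604923 -1.5841342
shoulder 0.863 2.1930788 -1.0943666
foot 0.852 0.08721631 -0.57298684
```

The foot is now fixed while the mouth moves, so it is at the stops and starting to tip about 3°. I'll ease it back upright slowly and return above the mouth.

>>> play_rows:
  deltas: [0,-1,-0.5,0,0,0,0,0,-2,-1,0,0,0,0,0,-3,-1.5,0,0,0,0,0,-4,-2,0,0,0,0,0,-6,-4,0,0,0,0,0,-12,-10,0,0,0,0,0,-22,-33,0,0,0,0,0,-20,-80,0,0,0,0,0,-14,-140,0,0,0,0,0,-8,-190,0,0,0,0.5]

```text
clock: 13.82
eef_pos: [564.2, 309.1, 264.9]
tool_rot: [2.588, 0.002, -0.224]
force: [-0.1, -0.2, -0.1]
width: 17.5
gripper_force: 0.0
```

```bash
python3 plan.py "(0,130,340,-0.4)" "(2.9,41.2,336,0)"
```

```text
t 13.82 q [-0.84  0.87  0.29  1.1   0.14  1.61 -2.42] F [-0.1 -0.2 -0.1] w 17.5
lab tcp [  0.4 180.8 264.9] rot [-0.553  0.003 -0.001]
(0, 130, 340, -0.4) -> [-0.5, 82.7, -37.2] [0.153, 0.003, -0.001]
(2.9, 41.2, 336, 0) -> [2.6, 156.2, 12.9] [0.553, 0.003, -0.001]
```

>>> play_rows:
  deltas: [0,20,-50,0.1,0,0,1,0,50,-55,0.15,0,0,1,0,100,-30,0.3,0,0,1,2,140,-5,0.45,0,0,1,3,156,13,0.55,0,0,1,3,156,13,0.55,0,0,1,3,156,13,0.55,0,0,1,3,156,13,0.55,0,0,1]

```text
clock: 14.82
eef_pos: [536.4, 173.6, 333.3]
tool_rot: [3.138, 0.003, -0.221]
force: [-0.5, 0.0, -0.1]
width: 85.6
gripper_force: 0.0
```

Run:
```python
from plan import *
main([])
from h import *
b=get_image("wrist")[:,:,::-1].copy();c=camera_info("wrist");cv2.imwrite("pics/w7.png",b);a=cv2.imread("pics/w4.png")
def mt(n,x,y,w,h):
    t=a[y:y+h,x:x+w];m=cv2.matchTemplate(b[y-15:y+h+15,x-8:x+w+25].copy(),t,cv2.TM_CCOEFF_NORMED);_,v,_,l=cv2.minMaxLoc(m)
    i,j=l; print(n,round(v,3),i-8,j-15)
mt("mouth",220,170,54,50);mt("rollers end",380,100,50,100);mt("tab",322,205,45,70);mt("deckend",140,150,45,40)
from plan import w2lab
for u in((247,195),(257,195),(267,195)):print(w2lab(ray(c,u,254)).round(1))
```

```text
t 14.82 q [-0.5   0.41  0.2   1.62 -0.09  1.12 -2.07] F [-0.5  0.  -0.1] w 85.6
lab tcp [  3.1  42.5 333.3] rot [-0.003  0.003  0.001]
mouth 0.682 18 1
rollers end 0.986 3 1
tab 0.967 3 2
deckend 0.975 1 0
[  4.9  49.  254. ]
[  4.9  41.2 254. ]
[  4.9  33.3 254. ]
```

```bash
python3 plan.py "(2,36,300,0)" "(2,36,219,0)"
```

```text
t 14.88 q [-0.5   0.41  0.2   1.62 -0.09  1.12 -2.07] F [-0.3  0.9 -0.5] w 85.3
lab tcp [  3.1  42.4 333.3] rot [-0.003  0.003  0.001]
(2, 36, 300, 0) -> [-1.0, 6.3, 33.3] [0.003, 0.003, 0.001]
(2, 36, 219, 0) -> [-0.8, 6.0, 114.3] [0.003, 0.003, 0.001]
```

>>> play_rows:
  deltas: [-1,6,33,0.003,0.003,0,1,-1,6,55,0.003,0.003,0,1,-1,6,75,0.003,0.003,0,1,-1,6,95,0.003,0.003,0,1,-1,6,114,0.003,0.003,0,1,-1,6,114,0.003,0.003,0,0.8,-1,6,114,0.003,0.003,0,0.8,-1,6,114,0.003,0.003,0,0.8]

```text
clock: 15.88
eef_pos: [534.4, 166.0, 220.6]
tool_rot: [-3.141, -0.002, -0.223]
force: [-0.5, 0.7, -0.0]
width: 68.0
gripper_force: 0.0
```

Run:
```python
from plan import *
main([])
from h import *
im=get_image("scene");b=im[140:260,160:320,::-1].copy()
cv2.imwrite("pics/s8.png",cv2.resize(b,(800,600),interpolation=cv2.INTER_CUBIC));cv2.imwrite("pics/s8raw.png",im[:,:,::-1])
```

```text
t 15.88 q [-0.47  0.52  0.18  1.79 -0.12  0.84 -2.03] F [-0.5  0.7 -0. ] w 68.0
lab tcp [  2.8  34.7 220.6] rot [ 0.001 -0.002 -0.001]
```

```bash
cat > arc.py <<'E'
import numpy as np,sys
def tool(th,lag=0,ex=0,yp=-5.5): # lab y,z, phi
    return np.array([yp+41.5*np.cos(th)-180*np.sin(th), 39+41.5*np.sin(th)+180*np.cos(th), th-lag])
def deltas(a,ths,lags):
    y0,z0,p0=a
    for th,l in zip(ths,lags):
        y,z,p=tool(th,l); dy,dz=y-y0,z-z0
        # tool y=(-cos p0, -sin p0), tool z=(sin p0,-cos p0) in lab (y,z)
        print(round(th,3),[0,round(-dy*np.cos(p0)-dz*np.sin(p0),1),round(dy*np.sin(p0)-dz*np.cos(p0),1),round(p-p0,3),0,0,0.8])
E
python3 -c "
from arc import *
deltas(tool(0),np.arange(.04,.41,.04),[0]*10)"
```

```text
0.04 [0, np.float64(7.2), np.float64(-1.5), np.float64(0.04), 0, 0, 0.8]
0.08 [0, np.float64(14.5), np.float64(-2.7), np.float64(0.08), 0, 0, 0.8]
0.12 [0, np.float64(21.8), np.float64(-3.7), np.float64(0.12), 0, 0, 0.8]
0.16 [0, np.float64(29.2), np.float64(-4.3), np.float64(0.16), 0, 0, 0.8]
0.2 [0, np.float64(36.6), np.float64(-4.7), np.float64(0.2), 0, 0, 0.8]
0.24 [0, np.float64(44.0), np.float64(-4.7), np.float64(0.24), 0, 0, 0.8]
0.28 [0, np.float64(51.4), np.float64(-4.5), np.float64(0.28), 0, 0, 0.8]
0.32 [0, np.float64(58.7), np.float64(-3.9), np.float64(0.32), 0, 0, 0.8]
0.36 [0, np.float64(66.1), np.float64(-3.1), np.float64(0.36), 0, 0, 0.8]
0.4 [0, np.float64(73.4), np.float64(-2.0), np.float64(0.4), 0, 0, 0.8]
```

First 0.24 rad of tipping, slowly.

>>> play_rows:
  deltas: [0,4,-1,0.02,0,0,0.8,0,7,-1.5,0.04,0,0,0.8,0,11,-2,0.06,0,0,0.8,0,14.5,-2.7,0.08,0,0,0.8,0,22,-3.7,0.12,0,0,0.8,0,29,-4.3,0.16,0,0,0.8,0,36.5,-4.7,0.2,0,0,0.8,0,44,-4.7,0.24,0,0,0.8]

```text
clock: 16.92
eef_pos: [523.9, 122.0, 224.7]
tool_rot: [-2.9, -0.001, -0.224]
force: [0.2, 1.4, -0.4]
width: 68.4
gripper_force: 0.1
```

Run:
```python
from plan import *
main([])
from h import *
b=get_image("scene")[:,:,::-1].copy();cv2.imwrite("pics/s9raw.png",b);a=cv2.imread("pics/s8raw.png")
def mt(n,x,y,w,h):
    t=a[y:y+h,x:x+w];m=cv2.matchTemplate(b[y-15:y+h+15,x-15:x+w+35].copy(),t,cv2.TM_CCOEFF_NORMED);_,v,_,l=cv2.minMaxLoc(m);print(n,round(v,3),l[0]-15,l[1]-15)
mt("shoulder",214,196,34,22);mt("foot",211,246,22,20)
print(proj(C["scene"],[lab2w(np.array([0,36,210])),lab2w(np.array([0,36-41,215]))]))
from arc import *
deltas(tool(.24),[.28,.32,.36,.4,.44,.48,.52],[0]*7)
```

```text
t 16.93 q [-0.14  0.45  0.01  1.93 -0.36  0.71 -1.66] F [ 0.2  1.4 -0.4] w 68.4
lab tcp [  2.3 -10.6 224.7] rot [ 0.242 -0.001 -0.002]
shoulder 0.848 11 -4
foot 0.721 0 0
[[221.37105154 205.98018625]
 [235.35040761 198.66178417]]
0.28 [0, np.float64(7.2), np.float64(-1.5), np.float64(0.04), 0, 0, 0.8]
0.32 [0, np.float64(14.5), np.float64(-2.7), np.float64(0.08), 0, 0, 0.8]
0.36 [0, np.float64(21.8), np.float64(-3.7), np.float64(0.12), 0, 0, 0.8]
0.4 [0, np.float64(29.2), np.float64(-4.3), np.float64(0.16), 0, 0, 0.8]
0.44 [0, np.float64(36.6), np.float64(-4.7), np.float64(0.2), 0, 0, 0.8]
0.48 [0, np.float64(44.0), np.float64(-4.7), np.float64(0.24), 0, 0, 0.8]
0.52 [0, np.float64(51.4), np.float64(-4.5), np.float64(0.28), 0, 0, 0.8]
```

Tipping as intended: foot fixed, light force. Now slowly through the balance point.

>>> play_rows:
  deltas: [0,5,-1,0.03,0,0,0.8,0,11,-2,0.06,0,0,0.8,0,16,-3,0.09,0,0,0.8,0,21,-3.6,0.115,0,0,0.8,0,25,-4,0.14,0,0,0.8,0,30,-4.4,0.165,0,0,0.8,0,34,-4.6,0.19,0,0,0.8,0,39,-4.7,0.215,0,0,0.8,0,44,-4.7,0.24,0,0,0.8]

```text
clock: 18.1
eef_pos: [514.2, 79.3, 218.5]
tool_rot: [-2.661, -0.001, -0.224]
force: [-0.1, -0.6, 0.0]
width: 68.4
gripper_force: 0.2
```

```bash
python3 plan.py
```

```text
t 18.1 q [ 0.24  0.48 -0.19  2.02 -0.64  0.68 -1.21] F [-0.1 -0.6  0. ] w 68.4
lab tcp [  2.2 -54.3 218.5] rot [ 0.48  -0.001 -0.002]
```

The load has moved to the front finger, and it is past balance and steadied. I'll lower it further with the tool lagging slightly.

```bash
python3 -c "
from arc import *
l=lambda t:(t-.48)*.31
T=np.linspace(.53,.98,10);deltas(tool(.48),T,l(T))
T=np.linspace(1.02,1.38,10);deltas(tool(.98,l(.98)),T,l(T))"
```

```text
0.53 [0, np.float64(9.0), np.float64(-1.8), np.float64(0.034), 0, 0, 0.8]
0.58 [0, np.float64(18.2), np.float64(-3.2), np.float64(0.069), 0, 0, 0.8]
0.63 [0, np.float64(27.4), np.float64(-4.2), np.float64(0.104), 0, 0, 0.8]
0.68 [0, np.float64(36.6), np.float64(-4.7), np.float64(0.138), 0, 0, 0.8]
0.73 [0, np.float64(45.8), np.float64(-4.7), np.float64(0.172), 0, 0, 0.8]
0.78 [0, np.float64(55.0), np.float64(-4.2), np.float64(0.207), 0, 0, 0.8]
0.83 [0, np.float64(64.2), np.float64(-3.3), np.float64(0.242), 0, 0, 0.8]
0.88 [0, np.float64(73.4), np.float64(-2.0), np.float64(0.276), 0, 0, 0.8]
0.93 [0, np.float64(82.4), np.float64(-0.1), np.float64(0.31), 0, 0, 0.8]
0.98 [0, np.float64(91.4), np.float64(2.1), np.float64(0.345), 0, 0, 0.8]
1.02 [0, np.float64(7.4), np.float64(-0.4), np.float64(0.028), 0, 0, 0.8]
1.06 [0, np.float64(14.8), np.float64(-0.5), np.float64(0.055), 0, 0, 0.8]
1.1 [0, np.float64(22.2), np.float64(-0.3), np.float64(0.083), 0, 0, 0.8]
1.14 [0, np.float64(29.5), np.float64(0.2), np.float64(0.11), 0, 0, 0.8]
1.18 [0, np.float64(36.9), np.float64(1.0), np.float64(0.138), 0, 0, 0.8]
1.22 [0, np.float64(44.2), np.float64(2.1), np.float64(0.166), 0, 0, 0.8]
1.26 [0, np.float64(51.4), np.float64(3.5), np.float64(0.193), 0, 0, 0.8]
1.3 [0, np.float64(58.6), np.float64(5.2), np.float64(0.221), 0, 0, 0.8]
1.34 [0, np.float64(65.8), np.float64(7.2), np.float64(0.248), 0, 0, 0.8]
1.38 [0, np.float64(72.8), np.float64(9.4), np.float64(0.276), 0, 0, 0.8]
```

>>> play_rows:
  deltas: [0,5,-1,0.02,0,0,0.8,0,13,-2.5,0.05,0,0,0.8,0,23,-3.8,0.086,0,0,0.8,0,32,-4.5,0.12,0,0,0.8,0,41,-4.7,0.155,0,0,0.8,0,50,-4.5,0.19,0,0,0.8,0,60,-3.8,0.225,0,0,0.8,0,71,-2.4,0.268,0,0,0.8,0,81,-0.3,0.305,0,0,0.8,0,91.4,2.1,0.345,0,0,0.8]

```text
clock: 19.35
eef_pos: [496.5, 0.7, 173.9]
tool_rot: [-2.317, -0.001, -0.225]
force: [-1.1, -1.4, -1.3]
width: 68.0
gripper_force: 0.5
```

Run:
```python
from plan import *
main([])
from h import *
im=get_image("scene");b=im[140:290,160:360,::-1].copy()
cv2.imwrite("pics/s10.png",cv2.resize(b,(800,600),interpolation=cv2.INTER_CUBIC))
# amber pixel stats
h=cv2.cvtColor(im,cv2.COLOR_RGB2HSV);m=((h[...,0]>5)&(h[...,0]<20)&(h[...,1]>140)).astype(np.uint8);m[:180]=0;m[290:]=0;m[:,:170]=0;m[:,340:]=0
n,l,s,ce=cv2.connectedComponentsWithStats(m);k=1+s[1:,4].argmax();print(s[k],ce[k])
```

```text
t 19.35 q [ 0.71  0.72 -0.37  2.05 -0.86  0.79 -0.65] F [-1.1 -1.4 -1.3] w 68.0
lab tcp [   2.2 -134.9  173.9] rot [ 0.825 -0.002 -0.002]
[221 193  41  55 849] [243.79858657 223.83981154]
```

```bash
python3 -c "
from arc import *
l=lambda t:.155+(t-.98)*.5
T=np.linspace(1.02,1.34,9);deltas(tool(.98,.155),T,l(T))"
```

```text
1.02 [0, np.float64(7.4), np.float64(-0.4), np.float64(0.02), 0, 0, 0.8]
1.06 [0, np.float64(14.8), np.float64(-0.5), np.float64(0.04), 0, 0, 0.8]
1.1 [0, np.float64(22.2), np.float64(-0.3), np.float64(0.06), 0, 0, 0.8]
1.14 [0, np.float64(29.5), np.float64(0.2), np.float64(0.08), 0, 0, 0.8]
1.18 [0, np.float64(36.9), np.float64(1.0), np.float64(0.1), 0, 0, 0.8]
1.22 [0, np.float64(44.2), np.float64(2.1), np.float64(0.12), 0, 0, 0.8]
1.26 [0, np.float64(51.4), np.float64(3.5), np.float64(0.14), 0, 0, 0.8]
1.3 [0, np.float64(58.6), np.float64(5.2), np.float64(0.16), 0, 0, 0.8]
1.34 [0, np.float64(65.8), np.float64(7.2), np.float64(0.18), 0, 0, 0.8]
```

>>> play_rows:
  deltas: [0,4,0,0.01,0,0,0.8,0,8,-0.4,0.02,0,0,0.8,0,15,-0.5,0.04,0,0,0.8,0,22,-0.3,0.06,0,0,0.8,0,29.5,0.2,0.08,0,0,0.8,0,37,1,0.1,0,0,0.8]

```text
clock: 20.15
eef_pos: [491.0, -22.2, 146.2]
tool_rot: [-2.215, -0.0, -0.224]
force: [-0.7, 0.5, -1.8]
width: 68.2
gripper_force: 0.7
```

```bash
python3 -c "
from plan import main
main([])
from arc import *
l=lambda t:.155+(t-.98)*.5
T=np.linspace(1.21,1.42,8);deltas(tool(1.18,l(1.18)),T,l(T))"
```

```text
t 20.15 q [ 0.8   0.84 -0.39  2.02 -0.86  0.83 -0.54] F [-0.7  0.5 -1.8] w 68.2
lab tcp [   1.9 -158.5  146.2] rot [ 0.927 -0.001 -0.002]
1.21 [0, np.float64(5.5), np.float64(0.2), np.float64(0.015), 0, 0, 0.8]
1.24 [0, np.float64(11.1), np.float64(0.6), np.float64(0.03), 0, 0, 0.8]
1.27 [0, np.float64(16.6), np.float64(1.2), np.float64(0.045), 0, 0, 0.8]
1.3 [0, np.float64(22.1), np.float64(2.0), np.float64(0.06), 0, 0, 0.8]
1.33 [0, np.float64(27.5), np.float64(2.9), np.float64(0.075), 0, 0, 0.8]
1.36 [0, np.float64(33.0), np.float64(3.9), np.float64(0.09), 0, 0, 0.8]
1.39 [0, np.float64(38.4), np.float64(5.2), np.float64(0.105), 0, 0, 0.8]
1.42 [0, np.float64(43.7), np.float64(6.5), np.float64(0.12), 0, 0, 0.8]
```

>>> play_rows:
  deltas: [0,3,0,0.01,0,0,0.8,0,6,0.2,0.015,0,0,0.8,0,9,0.4,0.02,0,0,0.8,0,12,0.7,0.03,0,0,0.8,0,15,1,0.04,0,0,0.8,0,18,1.4,0.05,0,0,0.8]

```text
clock: 20.9
eef_pos: [489.0, -31.4, 131.5]
tool_rot: [-2.165, -0.001, -0.224]
force: [-0.1, -0.4, 0.3]
width: 68.2
gripper_force: 0.0
```

>>> play_rows:
  deltas: [0,2,0.3,0,0,0,0.8,0,4,0.5,0,0,0,0.8]

```text
clock: 21.15
eef_pos: [488.5, -33.1, 127.9]
tool_rot: [-2.166, -0.0, -0.224]
force: [-0.7, -0.1, -0.8]
width: 68.2
gripper_force: 0.0
```

```bash
python3 plan.py
```

```text
t 21.15 q [ 0.84  0.91 -0.39  2.   -0.85  0.85 -0.49] F [-0.7 -0.1 -0.8] w 68.2
lab tcp [   1.9 -169.7  127.9] rot [ 0.975 -0.001 -0.001]
```

>>> play_rows:
  deltas: [0,0,0,0,0,0,1,0,0,0,0,0,0,1,0,2,-6,0,0,0,1,0,7,-19,0,0,0,1,0,14,-40,0,0,0,1,0,22,-62,0,0,0,1,0,25,-90,0,0,0,1,0,25,-140,-0.1,0,0,0.5,0,20,-190,-0.2,0,0,0]

```text
clock: 22.28
eef_pos: [449.9, -200.2, 218.4]
tool_rot: [-2.37, 0.001, -0.226]
force: [1.0, -0.4, -0.8]
width: 51.3
gripper_force: 0.0
```

Run:
```python
from plan import *
main([(-130,-35,330,0),(-130,-35,235,0)])
from h import *
s=get_image("scene");t=get_image("top")
cv2.imwrite("pics/s11raw.png",s[:,:,::-1]);cv2.imwrite("pics/t11raw.png",t[:,:,::-1])
A=cv2.resize(s[170:300,180:313,::-1],(400,391),interpolation=cv2.INTER_CUBIC)
B=cv2.resize(t[160:250,170:287,::-1],(400,308),interpolation=cv2.INTER_CUBIC)
c=np.zeros((400,800,3),np.uint8);c[:391,:400]=A;c[:308,400:]=B;cv2.imwrite("pics/c11.png",c)
```

```text
t 22.27 q [ 0.92  0.69 -0.21  1.79 -0.58  1.17 -0.7 ] F [ 1.  -0.4 -0.8] w 51.3
lab tcp [   1.  -341.2  218.4] rot [ 0.771 -0.001 -0.005]
(-130, -35, 330, 0) -> [-132.5, -296.8, 133.2] [-0.771, -0.001, -0.005]
(-130, -35, 235, 0) -> [-132.4, -230.5, 201.3] [-0.771, -0.001, -0.005]
```

View pics/c11.png

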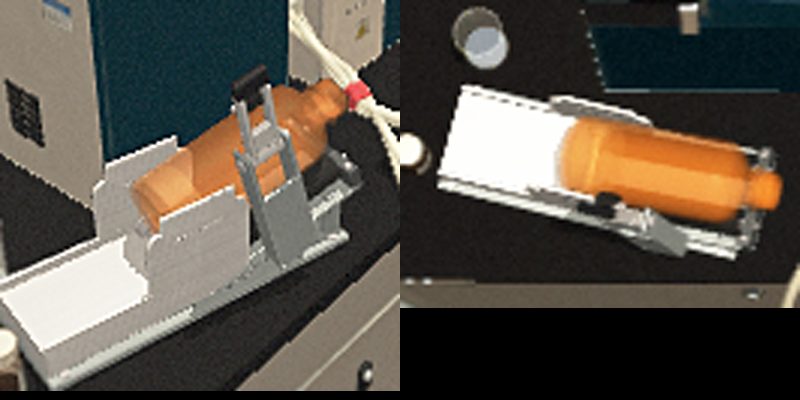

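The bottle lies on the rollers between the cheeks, with its mouth at composite (780,188). I'll check numerically that the base is at the stops.

Run:
```python
from h import *
from plan import lab2w
u=np.array([0,-np.cos(.2618),np.sin(.2618)]);n=np.array([0,np.sin(.2618),np.cos(.2618)])
for yp in(-5.5,-2,0,10):
    piv=np.array([0,yp,39.])
    ax=lambda a,o=0,x=0:lab2w(piv+a*u+(42+o)*n+[x,0,0])
    P=[ax(215),ax(0,42),ax(0,-42)]
    print(yp,"top mouth,basetop",proj(C["top"],P)[:2].round(1).tolist(),"scene",proj(C["scene"],P).round(1).tolist())
for f in("s","t"):
    h=cv2.cvtColor(cv2.imread(f"pics/{f}11raw.png"),cv2.COLOR_BGR2HSV);m=((h[...,0]>5)&(h[...,0]<20)&(h[...,1]>130)).astype(np.uint8);m[:150]=0;m[300:]=0;m[:,:180]=0;m[:,340:]=0
    N,l,s,ce=cv2.connectedComponentsWithStats(m);k=1+s[1:,4].argmax();ys,xs=np.nonzero(l==k);print(f,s[k],"right end",xs.max(),ys[xs>=xs.max()-1].mean(),"left",xs.min(),ys[xs<=xs.min()+1].mean())
```

```text
-5.5 top mouth,basetop [[282.5, 217.5], [219.1, 203.7]] scene [[294.2, 199.0], [230.3, 232.0], [238.7, 252.3]]
-2 top mouth,basetop [[281.5, 217.3], [218.1, 203.5]] scene [[293.3, 199.4], [229.2, 232.5], [237.6, 252.8]]
0 top mouth,basetop [[280.9, 217.1], [217.5, 203.3]] scene [[292.8, 199.7], [228.5, 232.8], [237.0, 253.1]]
10 top mouth,basetop [[277.9, 216.5], [214.6, 202.7]] scene [[290.1, 200.8], [225.2, 234.2], [233.9, 254.6]]
s [225 208  37  40 646] right end 261 227.3 left 225 232.85714285714286
t [ 218  194   64   31 1334] right end 281 214.125 left 218 207.6
```

The base is consistent with being at the stops. Now the pressure arm.

```bash
python3 plan.py "(-115,-200,330,0)" "(-118,-38,320,0)" "(-115,-38,238,0)"
```

```text
t 22.38 q [ 0.92  0.68 -0.2   1.78 -0.58  1.17 -0.7 ] F [ 0.4  0.9 -0.6] w 35.9
lab tcp [   4.1 -343.3  221.8] rot [ 0.765 -0.011 -0.003]
(-115, -200, 330, 0) -> [-119.1, -178.5, 20.0] [-0.765, -0.011, -0.003]
(-118, -38, 320, 0) -> [-123.2, -288.3, 139.4] [-0.765, -0.011, -0.003]
(-115, -38, 238, 0) -> [-120.9, -231.5, 198.6] [-0.765, -0.011, -0.003]
```

>>> play_rows:
  deltas: [-40,-60,5,-0.15,0,0,0,-80,-120,12,-0.3,0,0,0,-119,-178,20,-0.45,0,0,0,-120,-215,60,-0.6,-0.01,0,0,-122,-250,100,-0.765,-0.01,0,0,-123,-288,139,-0.765,-0.01,0,0,-123,-288,139,-0.765,-0.01,0,0,-123,-288,139,-0.765,-0.01,0,0]

```text
clock: 23.38
eef_pos: [397.9, 130.1, 320.1]
tool_rot: [-3.13, 0.009, -0.211]
force: [-0.1, -0.6, 0.6]
width: 0.3
gripper_force: 0.0
```

```bash
python3 plan.py "(-115,-38,238,0)" "(-80,-38,238,0)"  "(-40,-38,238,0)"
```

```text
t 23.38 q [-0.07  0.2  -0.36  1.98  0.07  0.98 -2.24] F [-0.1 -0.6  0.6] w 0.3
lab tcp [-122.4  -30.4  320.1] rot [0.012 0.009 0.011]
(-115, -38, 238, 0) -> [8.1, 8.6, 81.9] [-0.012, 0.009, 0.011]
(-80, -38, 238, 0) -> [43.1, 9.0, 81.6] [-0.012, 0.009, 0.011]
(-40, -38, 238, 0) -> [83.1, 9.5, 81.2] [-0.012, 0.009, 0.011]
```

>>> play_rows:
  deltas: [3,4,40,-0.01,0.01,0.01,0,8,9,82,-0.01,0.01,0.01,0,8,9,82,-0.01,0.01,0.01,0,16,9,82,-0.01,0.01,0.01,0,24,9,82,-0.01,0.01,0.01,0,32,9,82,-0.01,0.01,0.01,0,40,9,82,-0.01,0.01,0.01,0,46,9,82,-0.01,0.01,0.01,0]

```text
clock: 24.38
eef_pos: [441.4, 107.3, 237.8]
tool_rot: [-3.141, -0.002, -0.23]
force: [-0.4, -0.1, 0.3]
width: -0.3
gripper_force: 0.3
```

```bash
python3 plan.py "(-60,-38,238,0)"  "(-35,-38,238,0)"
```

```text
t 24.38 q [-0.06  0.36 -0.32  2.03  0.16  0.78 -2.27] F [-0.4 -0.1  0.3] w -0.3
lab tcp [-75.  -43.  237.8] rot [ 0.    -0.002 -0.008]
(-60, -38, 238, 0) -> [15.0, -5.2, -0.2] [-0.0, -0.002, -0.008]
(-35, -38, 238, 0) -> [40.0, -5.4, -0.2] [-0.0, -0.002, -0.008]
```

>>> play_rows:
  deltas: [7,-2,0,0,0,0,0,14,-4,0,0,0,0,0,21,-4,0,0,0,0,0,28,-4,0,0,0,0,0,35,-4,0,0,0,0,0,42,-4,0,0,0,0,0]

```text
clock: 25.12
eef_pos: [483.1, 101.6, 237.7]
tool_rot: [-3.141, -0.002, -0.23]
force: [0.1, 0.6, -0.4]
width: 0.4
gripper_force: 0.1
```

Run:
```python
from plan import *
main([(-110,-38,238,0)])
from h import *
b=get_image("scene")[:,:,::-1].copy();cv2.imwrite("pics/s12raw.png",b);a=cv2.imread("pics/s11raw.png")
x,y,w,h=254,188,18,18;t=a[y:y+h,x:x+w]
m=cv2.matchTemplate(b[y-15:y+h+25,x-15:x+w+35].copy(),t,cv2.TM_CCOEFF_NORMED);_,v,_,l=cv2.minMaxLoc(m);print("tab shift",round(v,3),l[0]-15,l[1]-15, "orig-place corr",m[15,15].round(2))
```

```text
t 25.12 q [-0.04  0.41 -0.31  1.93  0.17  0.82 -2.24] F [ 0.1  0.6 -0.4] w 0.4
lab tcp [-33.  -39.5 237.7] rot [ 0.    -0.002 -0.008]
(-110, -38, 238, 0) -> [-77.0, -0.8, -0.4] [-0.0, -0.002, -0.008]
tab shift 0.479 -14 -15 orig-place corr 0.11
```

>>> play_rows:
  deltas: [-30,0,0,0,0,0,0,-60,0,0,0,0,0,0,-77,0,-10,0,0,0,0,-77,0,-60,0,0,0,0,-77,0,-110,0,0,0,0,-77,60,-140,0,0,0,0,-77,120,-140,0,0,0,0,-77,180,-140,0,0,0,0,-77,240,-140,0,0,0,0,-77,240,-140,0,0,0,0]

```text
clock: 26.42
eef_pos: [351.8, -118.4, 378.5]
tool_rot: [3.14, -0.003, -0.239]
force: [-0.4, 0.3, -0.0]
width: 0.0
gripper_force: 0.0
```

>>> play_rows:
  deltas: [0,0,0,0,0,0,0,0,0,0,0,0,0,0,0,0,0,0,0,0,0,0,0,0,0,0,0,0,0,0,0,0,0,0,0,0,0,0,0,0,0,0,0,0,0,0,0,0,0,0,0,0,0,0,0,0,0,0,0,0,0,0,0,0,0,0,0,0,0,0]

```text
clock: 27.68
eef_pos: [352.7, -114.4, 377.6]
tool_rot: [-3.142, -0.002, -0.23]
force: [0.2, -0.4, 0.2]
width: -0.3
gripper_force: 0.0
```

>>> play_rows:
  deltas: [0,0,0,0,0,0,0,0,0,0,0,0,0,0,0,0,0,0,0,0,0,0,0,0,0,0,0,0,0,0,0,0,0,0,0,0,0,0,0,0,0,0,0,0,0,0,0,0,0,0,0,0,0,0,0,0,0,0,0,0,0,0,0,0,0,0,0,0,0,0]

```text
clock: 28.92
eef_pos: [352.7, -114.3, 377.6]
tool_rot: [-3.142, -0.001, -0.23]
force: [0.2, 1.0, -0.9]
width: 0.2
gripper_force: 0.0
```

Run:
```python
from plan import *
main([])
from h import *
t=get_image("top")[:,:,::-1].copy();a=cv2.imread("pics/t11raw.png");cv2.imwrite("pics/t13raw.png",t)
# expected tab position for arm angle phi
u=np.array([0,-np.cos(.2618),np.sin(.2618)]);n=np.array([0,np.sin(.2618),np.cos(.2618)])
H=np.array([0,-4,39.])+90*u+(42+59)*n+[-60,0,0]
for ph in(1.7,1.0,.5,0): print(ph,proj(C["top"],[lab2w(H+95*(np.cos(ph)*np.array([1,0,0])+np.sin(ph)*n))]).round(1))
def dark(im): 
    g=cv2.cvtColor(im,cv2.COLOR_BGR2HSV)
    for r in range(190,234,2): print("".join("#" if v<60 else ("o" if (h<22 and s>110) else ".") for h,s,v in g[r,212:290]))
dark(t)
```

```text
t 28.93 q [ 0.35  0.05 -0.11  1.98  0.01  1.12 -1.57] F [ 0.2  1.  -0.9] w 0.2
lab tcp [-112.7 -278.8  377.6] rot [ 0.    -0.001 -0.008]
1.7 [[227.5 222.3]]
1.0 [[233.8 203.7]]
0.5 [[239.5 196.6]]
0 [[244.4 196.8]]
...................###########################################################
...........................###################################################
...........oooooo..............###############################################
.........oooooooooooooooooo###################################################
.......ooooooooooooooooooo##########oooo######################################
.......oooooooooooooooooo...#######oooooooooooooooo###########################
......ooooooooooooooooooo...oooo...oooooooooooooooooooooo#####################
......oooooooooooooooooo...####....ooooooooooooooooooooooo.........###########
.....ooooooooooooooooooo...####....ooooooooooooooooooooooooo###....###########
.....oooooooooooooooooo...o###....ooooooooooooooooooooooooooo.....#.##########
.....oooooooooooooooooo...oooo...ooooooooooooooooooooooooooooooooooo##########
.....ooooooooooo
[... 152 characters left out ...]
.oooooooooo...........oooooooooooooooooooooooooooooooooooooo########
...............................oooooooooooooooooooooooooooooooooooooo#########
...............................ooooooooooooooooooooooooooo..oooooooo##########
..................................#oooooooooooooooooooooo##....#.#############
########.............................########ooooooooo.##.......##############
################...........................##############.......##############
######################...............................#####...#.###############
##########################.....................................###############
#############################.............................###.################
```

>>> play_rows:
  deltas: [0,0,0,0,0,0,0,0,0,0,0,0,0,0,0,0,0,0,0,0,0,0,0,0,0,0,0,0,0,0,0,0,0,0,0,0,0,0,0,0,0,0,0,0,0,0,0,0,0,0,0,0,0,0,0,0,0,0,0,0,0,0,0,0,0,0,0,0,0,0]

```text
clock: 30.22
eef_pos: [352.7, -114.3, 377.6]
tool_rot: [-3.142, -0.001, -0.23]
force: [-0.1, -0.0, 0.1]
width: 0.0
gripper_force: 0.0
```

Run:
```python
from h import *
t=get_image("top")[:,:,::-1].astype(int)
f=lambda n:cv2.imread(f"pics/{n}.png").astype(int)
r=(slice(190,236),slice(212,290));d=np.abs(t-f("t13raw")).max(2)
print("arm/bottle change",(d[r]>40).sum())
o=f("topraw")
for n,rr in{"beaker":(slice(158,182),slice(183,203)),"jar":(slice(196,212),slice(164,180)),"cap":(slice(200,216),slice(345,362))}.items(): print(n,(np.abs(t-o).max(2)[rr]>45).sum())
```

```text
arm/bottle change 0
beaker 13
jar 0
cap 0
```

```bash
python3 -c "
from cell import *
print(finish_job())"
```

```text
the job is handed in; nothing more can be done
None
```

I handed the job in at about 30 s: the bottle lies on the rollers with its base at the stops, the pressure arm has settled across it, and the robot is clear. In the last top picture nothing in the arm or bottle area was still moving, the jar and cap show no change, and the beaker region changed by 13 pixels, which I put down to the bottle having moved out of that area.

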